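Rock the seesaw gate of the ball sorter and feed the waiting balls

TASK

The seesaw gate of the bench sorter leans towards one tray. First press down its raised pad so that the gate rocks over to the other side, then push the two steel grinding balls along the feed lane with a fingertip so that they drop into the gate, roll down the other chute and both lie in the other tray. Do not pick up or lift anything, and leave the bottle, the marker and the battery cell where they are.

Things in the scene. Friction and masses are not known exactly. Their poses are not given: they have to be found in the camera images.
- sorter: Fixed grey and aluminium bench sorter, 370 mm along its y, 155 mm along its x. Origin on the table under the gate's pivot; z up; +x = feed direction (away from the robot, yawed up to 0.3 rad), +y = left. Feed lane at -x (y = 0), seesaw gate in the middle, at each end of the gate a chute sloping to an open tray (walls up to 58 mm above the table).
- pivot (a point): Middle of the gate's pivot axis, 80 mm above the sorter's origin. The gate is a trough along y, 140 mm long, 30 mm wide inside; its far (+x) wall rises 30 mm, the near one 20 mm above the pivot. A steel cylinder 28 mm thick lies along x on the far wall above the pivot as over-centre weight (x 16 to 54 mm, top 60 mm above the pivot).
- gate (a joint): Gate tilt, rad, about the sorter's +x through the pivot; stops at -0.28 and 0.28. Positive: left (+y) end raised, balls run to the right tray. Negative: right end raised, balls run to the left tray. Top-heavy: it rests on one stop and falls to the other once rocked past 0; under 2 N on the raised pad is enough. The lean at the start varies.
- pad_left (a point): Centre of the top face of the gate's left press pad, a white plate with dark ribs, 44 (x) by 40 mm (y) behind the far wall; moves with the gate. From the pivot, at tilt 0: x 40, y 50, z 20.5 mm; so when raised it is 28 mm higher and 11 mm nearer the middle along y than when low.
- pad_right (a point): Centre of the top face of the right press pad, the mirror image (x 40, y -50, z 20.5 mm).
- lane_stop (a point): Middle of the lane floor at its rear end (sorter x = -100 mm), 105.5 mm above the table, where a lip 5 mm high stops the balls. Nothing stands behind the lip (x below -105 mm). The lane is a channel 27 mm wide inside, its side rails 6 mm high: a fingertip held 117 mm above the table passes over lip and rails and meets the balls near their middle.
- lane_end (a point): Middle of the lane floor's open front end (sorter x = -21 mm), 108 mm above the table, above the gate's near wall. The floor slopes gently back to the stop. A ball whose centre passes this end drops into the trough.
- tray_left (a point): Centre of the left tray's floor, 10 mm above the table; tray 70 (x) by 66 (y) mm inside.
- tray_right (a point): Centre of the right tray's floor, likewise.
- ball_rear_center (a point): Centre of the steel ball that rests against the lane's stop (25 mm diameter, about 64 g), 118 mm above the table.
- ball_front_center (a point): Centre of the other, equal ball, in the lane 0 to 5 mm in front of the rear one; pushing the rear ball pushes both.
- medium: Small screw-cap bottle with pink content, 45 mm thick, 88 mm tall, standing near the left tray on the robot's side; origin under its centre. Not to be moved.
- marker: Green-capped white marker pen, 135 x 17 mm, lying on the table near the right tray on the robot's side; origin under its middle. Not to be moved.
- cell: Red and grey battery cell, 50 x 15 mm, lying behind the right part of the sorter; origin under its middle. Not to be moved.
Things that resemble listed ones, but are neither listed nor needed, are in the scene too. Leave any yellow look-alike of the part that bears ball_front_center alone. What is shaped like the part that bears ball_rear_center but turquoise is not meant.

How it is judged:
By the outcome, as a careful person would: the job done as asked, in the order asked, and still so for the second after the job is handed in, with the robot touching nothing.
It also fails if it takes over 42 s, if anything falls off the work surface, if the arm or the gripper's body presses on something with over 40 N, if the wrist force passes 120 N, or if a joint passes its speed limit or range.

ROBOT

A 6-joint arm with a two-finger parallel gripper is mounted at the origin on a cart in front of the work surface, level with it; the furniture and walls round the work are solid. World frame = base frame: x ahead of the robot, y to its left, z up, the work surface at z = 0. Lengths are in m, angles in rad, forces in N, time in s.
With the tool pointing down it reaches from about 0.35 to 0.775 m from the base axis. Payload 7.3 kg.
Tool frame: the origin (TCP) lies on the mounting face of the last link; the fingertips stand 178 mm ahead of it and the grasp point (between the pads) lies 159 mm ahead of it (bot.tip_extent is the distance from the TCP to the fingertips, in m); z points along the fingers, y is the line along which they close (so a half turn about z gives the same grasp; the last joint's range is limited). The gripper opens to 92 mm and grips with 3 to 60 N. Pads are 19 mm wide; open, the fingers measure 130 mm over their backs; the gripper's body (75 mm by 190 mm) begins 47 mm behind the grasp point.
Start: joints at [-1.433, 0.342, 1.524, -0, 1.275, -0.146], TCP at [0.147, -0.504, 0.405] pointing down, gripper open.
Joint ranges: [-2.53, 2.53], [-0.77, 2.02], [0.04, 2.7], [-1, 4.14], [0.28, 2.66], [-3.11, 3.11]. Speed limits (rad/s): [2.57, 2.57, 3.14, 3.14, 3.14, 3.14].

INTERFACE

Orientations are given as a unit quaternion [x, y, z, w].
In Python, from bench import bot gives the robot as it stands. The module is installed in compiled form; this text tells all that it offers.
- The arm moves only by the shell command python3 -m crank 'ROWS' [FORCE]. ROWS is JSON, one flat list of numbers, 7 for each row, row after row: the gripper command: -1 is shut, 1 is fully open, values between are in proportion, then the shift along the world's x, y, z in m, then the turn, a rotation vector about the world's x, y, z in rad. In form: [hand, x, y, z, wx, wy, wz, hand, x, y, z, wx, wy, wz, ...]. A call has 1 to 20 rows; each row is the pose to reach, as a shift and turn from the pose commanded when the call began; what a row does not reach only later rows make up. A row lasts 1/10 s, in which the tool goes at most 50 mm and 8.59 degrees, less where a joint would pass 70% of its speed; a pose out of reach is approached as far as the arm can. A call with a gripper value outside its range is refused whole. The fingers move at their own pace and stop on an object; FORCE is the grip in N (left out, the last holds). Time passes only in rows, so rows that repeat a pose let the fingers close. It gives the time, the measured TCP pose, the force, the opening and the grip force at its end, in the units of the state.
- bot.get_obs(): the state, without advancing time (a new reading comes with each control period).
- bot.get_image(name): name is "side" or "top"; returns a dict with "img" (400x640x3 uint8, red, green, blue), "range_z" (400x640 float32, m along the optical axis (not along the pixel's ray), 0 where there is no reading), "intrinsics" (3x3 intrinsics, pixels), "k1" (the pictures are not rectified: a ray, as slopes to the right and down, at radius r is drawn at 1 + k1 r^2 times it, then the intrinsics apply), "pose" (4x4, takes a point from camera to world coordinates). Camera axes: x right, y down, z forward; pixel columns grow to the right and rows downward; lengths in m; the calibration is good to about 2 mm. A picture is of the moment at which its call begins.
- bot.sign_off(): hands the job in; it is judged then, once.
Trained networks look in a picture, given as the dict that the camera call returned (one of the last four; its "shot" number tells which), for a name from the list of things; names that differ only in an ending like _2 or _b are one class to them, and where a whole thing is asked for, a point or a joint stands for the part that bears it (a point fixed in the world has none). Each returns a list of dicts, best first, with "score" (0 to 1); they miss things now and then, are a little off and sometimes report something else, mostly with a low value. They report only what shows in the picture. A call takes as long as a camera call. They do not tell look-alikes from the thing itself.
- bot.find_in(picture, query): "centre" ([column, row] in pixels, amid what is visible of it).
- bot.mark_of(picture, query): "centre" ([column, row] in pixels: a listed point, or the origin of a listed thing).
The state is a dict: "t": time; "joint_positions": joint angles; "joint_vel": joint speeds; "joint_torque": joint torques, N m; "ee_pos": TCP position; "eef_rot": TCP orientation; "wrist_force": force on the tool from outside, world axes, zero at the start; "torque": the same for the moment, N m; "width": opening from 0.0 (shut) to 1.0 (fully open); "grip_force": force on a finger pad.
Only numpy, scipy, OpenCV 4.12 (cv2) and the standard library are available. Lean on these libraries where they do the work, as an engineer would, in place of code of your own. Each camera call takes 0.05 s, during which the arm holds its last target. There are 200 camera calls.

## Working session

There is one attempt and no reset: what is moved stays moved. The work goes in short steps, Python scripts to look and compute and a shell command to move; the robot and the scene stay as the last step left them, time stands still between calls to the robot, and variables do not carry over. Pictures are saved under pics/ and viewed, at most 10 in all, crops included, and the job is handed in when it is done.

```bash
mkdir -p pics; cat > h.py <<'E'
import numpy as np, cv2
from bench import bot
def ray(p,uv):
    K=np.array(p["intrinsics"],float);d=np.array([p["k1"],0,0,0],float)
    # drawn = r*(1+k1 r^2): standard cv2 model
    return np.append(cv2.undistortPoints(np.array([[uv]],float),K,d).ravel(),1)
def at_z(p,uv,z):
    T=np.array(p["pose"]);r=T[:3,:3]@ray(p,uv);o=T[:3,3]
    return o+r*(z-o[2])/r[2]
def by_depth(p,uv):
    c,r=int(round(uv[0])),int(round(uv[1]));w=p["range_z"][max(r-1,0):r+2,max(c-1,0):c+2];w=w[w>0]
    if not len(w): return None
    T=np.array(p["pose"]);return T[:3,3]+T[:3,:3]@(ray(p,uv)*np.median(w))
def proj(p,X):
    T=np.array(p["pose"]);q=T[:3,:3].T@(np.array(X)-T[:3,3])
    return cv2.projectPoints(q[None],np.zeros(3),np.zeros(3),np.array(p["intrinsics"],float),np.array([p["k1"],0,0,0.]))[0].ravel()
def save(p,n,crop=None,f=1):
    im=p["img"][:,:,::-1]
    if crop: x0,y0,x1,y1=crop; im=im[y0:y1,x0:x1]
    cv2.imwrite("pics/"+n,cv2.resize(im,None,fx=f,fy=f,interpolation=cv2.INTER_CUBIC))
E
python3 - <<'E'
from h import *
np.set_printoptions(precision=4,suppress=True)
for c in ("top","side"):
    p=bot.get_image(c);save(p,c+"0.png")
    print(c,np.array(p["pose"])[:3,3])
    for q,z in (("pivot",.08),("pad_left",.1),("pad_right",.1),("lane_stop",.1055),("lane_end",.108),("tray_left",.01),("tray_right",.01),("ball_rear_center",.118),("ball_front_center",.118),("medium",0),("marker",0),("cell",0)):
        for d in bot.mark_of(p,q)[:4]:
            if d["score"]>.2: print(q,round(d["score"],2),np.round(d["centre"],1),at_z(p,d["centre"],z),by_depth(p,d["centre"]))
print(bot.get_obs())
E
```

```text
top [ 0.4354 -0.0042  0.983 ]
pivot 0.8 [335.6 170.8] [ 0.5967 -0.0315  0.08  ] [ 0.5951 -0.0312  0.0889]
pivot 0.29 [340.1 175.8] [ 0.5873 -0.0396  0.08  ] [ 0.5837 -0.0388  0.1016]
pad_left 0.59 [338.7 199.8] [ 0.5405 -0.0357  0.1   ] [ 0.5366 -0.0346  0.132 ]
pad_left 0.57 [317.5 142.8] [0.6451 0.0014 0.1   ] [0.6417 0.0013 0.1144]
pad_right 0.85 [369.6 145.8] [ 0.6386 -0.0931  0.1   ] [ 0.642  -0.0946  0.0851]
lane_stop 0.87 [338.5 222.3] [ 0.4998 -0.0346  0.1055] [ 0.5068 -0.0379  0.0099]
lane_end 0.9 [341.3 176.1] [ 0.582  -0.0407  0.108 ] [ 0.583  -0.0409  0.1021]
tray_left 0.97 [267.6 171. ] [0.61   0.1015 0.01  ] [0.6099 0.1014 0.0109]
tray_right 0.96 [410.  178.1] [ 0.5932 -0.1807  0.01  ] [ 0.593  -0.1806  0.0109]
ball_rear_center 0.61 [339.6 212.5] [ 0.516  -0.0364  0.118 ] [ 0.5148 -0.0359  0.1307]
ball_rear_center 0.52 [324.4 289.3] [ 0.3847 -0.0085  0.118 ] [ 0.3791 -0.009   0.0229]
ball_rear_center 0.28 [273.5 208.5] [0.5241 0.0791 0.118 ] [0.527  0.0818 0.0894]
ball_front_center 0.63 [337.9 200.4] [ 0.5373 -0.0337  0.118 ] [ 0.5356 -0.0332  0.1319]
ball_front_center 
[... 1497 characters left out ...]
[ 0.5482 -0.062   0.118 ] [ 0.5381 -0.0529  0.109 ]
marker 0.68 [227.8 264.5] [ 0.5091 -0.1749  0.    ] [ 0.5538 -0.2048  0.046 ]
cell 0.72 [290.6 311.9] [ 0.6928 -0.1771  0.    ] [ 0.6984 -0.1824  0.0081]
{'t': 1.3, 'joint_positions': array([-1.433 ,  0.342 ,  1.5241,  0.    ,  1.2754, -0.146 ]), 'joint_vel': array([-0.0005, -0.0014,  0.0007, -0.0012, -0.0006,  0.0009]), 'joint_torque': array([ -0.0009, -43.1144, -24.4479,   0.0718,   0.0485,  -0.    ]), 'ee_pos': array([ 0.147 , -0.504 ,  0.4047]), 'eef_rot': array([0.9899, 0.1414, 0.    , 0.0001]), 'wrist_force': array([ 0.0335,  0.1232, -0.2093]), 'torque': array([-0.0027,  0.0168, -0.0075]), 'grip_force': 0.0, 'width': 1.00128403631383}
```

```bash
python3 - <<'E'
import cv2
im=cv2.imread("pics/top0.png")[105:305,230:450]
cv2.imwrite("pics/a.png",cv2.resize(im,None,fx=3,fy=3,interpolation=cv2.INTER_CUBIC)[:600])
E
```

```text
(no output)
```

View pics/a.png

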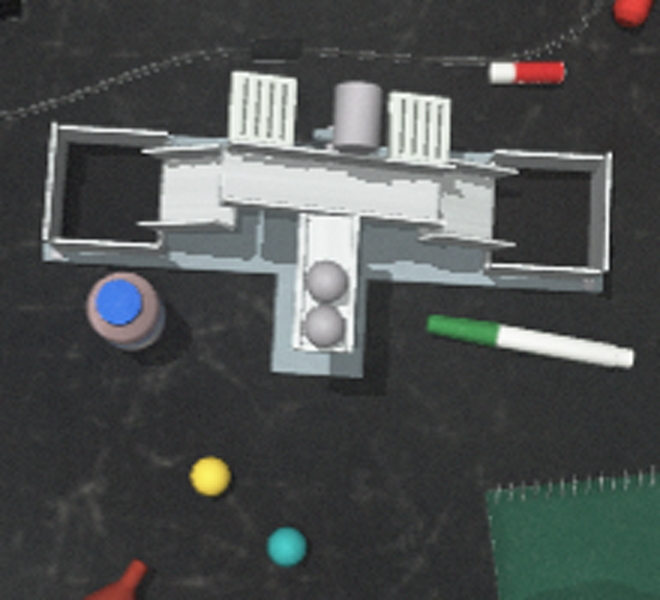

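View pics/side0.png

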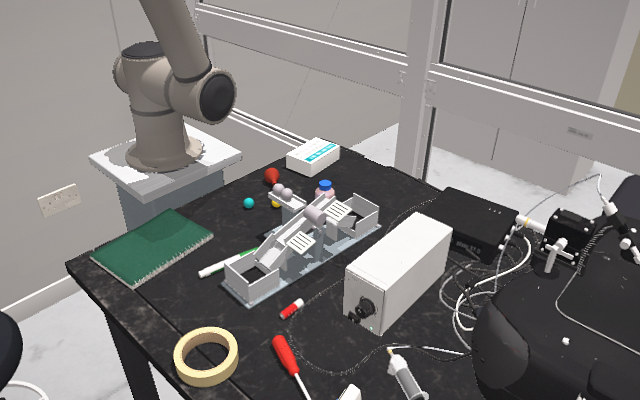

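The close view shows the two steel balls in the lane at about (338,212) and (338,199) of the top image. The candidates are those two, the yellow ball at (300,264) and the turquoise one at (325,287). Only the steel pair sits in the lane, so it fits, and the crop confirms this. The left pad is raised (depth z of 0.114 against 0.085), so I press the left pad and the balls go to the left tray. First I check what stands behind the sorter.

```bash
python3 - <<'E'
from h import *
p=bot.get_image("top")
pts=[(by_depth(p,(c,r)),c,r) for r in range(0,260,4) for c in range(180,480,4)]
for x0 in np.arange(.64,.85,.04):
  print(round(x0,2),[ (round(max([q[0][2] for q in pts if q[0] is not None and x0<=q[0][0]<x0+.04 and y0<=q[0][1]<y0+.06] or [9]),3)) for y0 in np.arange(-.2,.2,.06)])
E
```

```text
0.64 [np.float64(0.002), np.float64(0.09), np.float64(0.139), np.float64(0.119), np.float64(0.047), np.float64(0.055), np.float64(0.007)]
0.68 [np.float64(0.016), np.float64(0.007), np.float64(0.006), np.float64(0.015), np.float64(0.007), np.float64(0.005), np.float64(0.002)]
0.72 [np.float64(0.002), np.float64(0.003), np.float64(0.002), np.float64(0.002), np.float64(0.002), np.float64(0.002), np.float64(0.065)]
0.76 [np.float64(0.002), np.float64(0.12), np.float64(0.12), np.float64(0.12), np.float64(0.12), np.float64(0.002), np.float64(0.065)]
0.8 [np.float64(0.08), np.float64(0.12), np.float64(0.12), np.float64(0.121), np.float64(0.121), np.float64(0.032), np.float64(0.065)]
0.84 [np.float64(0.015), np.float64(0.119), np.float64(0.12), 9, np.float64(0.119), np.float64(0.023), np.float64(0.064)]
```

```bash
python3 -m crank '[-1,0.498,0.513,0,0,0,-0.349,-1,0.498,0.513,0,0,0,-0.349,-1,0.498,0.513,0,0,0,-0.349,-1,0.498,0.513,0,0,0,-0.349,-1,0.498,0.513,0,0,0,-0.349,-1,0.498,0.513,0,0,0,-0.349,-1,0.498,0.513,0,0,0,-0.349,-1,0.498,0.513,0,0,0,-0.349,-1,0.498,0.513,0,0,0,-0.349,-1,0.498,0.513,0,0,0,-0.349,-1,0.498,0.513,0,0,0,-0.349,-1,0.498,0.513,0,0,0,-0.349,-1,0.498,0.513,0,0,0,-0.349,-1,0.498,0.513,0,0,0,-0.349,-1,0.498,0.513,0,0,0,-0.349,-1,0.498,0.513,0,0,0,-0.349,-1,0.498,0.513,0,0,0,-0.349,-1,0.498,0.513,0,0,0,-0.349]' 10
```

```text
t: 3.15
ee_pos: [0.6445, 0.008, 0.4048]
eef_rot: [0.999, -0.033, -0.0, 0.0]
wrist_force: [-0.8, -0.0, -0.1]
width: 0.004
grip_force: 0.0
```

```bash
python3 -m crank '[-1,0,0,-0.04,0,0,0,-1,0,0,-0.08,0,0,0,-1,0,0,-0.095,0,0,0,-1,0,0,-0.1,0,0,0]' && python3 - <<'E'
from h import *
p=bot.get_image("side");save(p,"b.png",(220,120,420,320),3)
E
```

```text
t: 3.55
ee_pos: [0.644, 0.0077, 0.3028]
eef_rot: [0.999, -0.033, -0.002, -0.0]
wrist_force: [0.7, -0.5, -0.4]
width: 0.007
grip_force: 0.0
```

View pics/b.png

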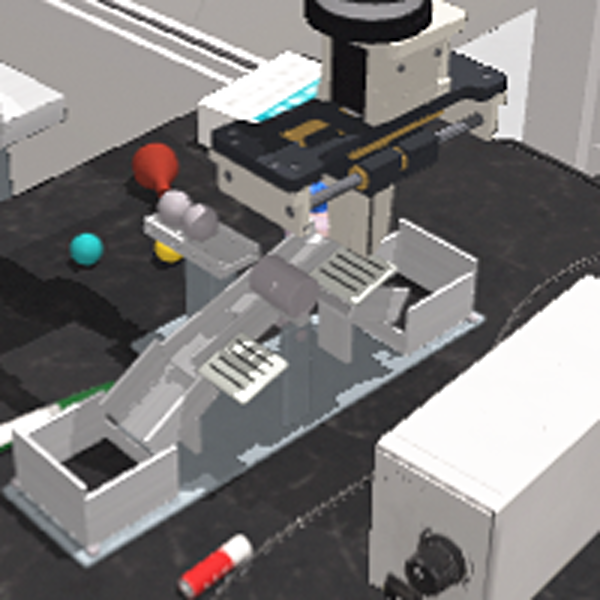

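The gripper is above the raised left pad at crop (350,270). The fingertip seems to meet the pad's rear edge, so I check where it should project.

```bash
python3 - <<'E'
from h import *
p=bot.get_image("side")
f=lambda X:np.round((proj(p,X)-[220,120])*3)
o=bot.get_obs();e=o["ee_pos"];print(e)
c,s=np.cos(-.065),np.sin(-.065)
for a in(-.0095,.0095):
  for b in(-.019,.019): print("tip",f([e[0]+a*c-b*s,e[1]+a*s+b*c,e[2]-.178]))
print("padmodel",[f([.6+x*c-y*s,-.0405+x*s+y*c,z]) for x,y,z in((.018,.023,.108),(.018,.062,.119),(.062,.023,.108),(.062,.062,.119))])
for uv in((336,210),(346,203),(343,198),(340,195)): print(uv,by_depth(p,uv))
print([ (d["score"],d["centre"]) for d in bot.mark_of(p,"pad_left")])
E
```

```text
[0.64478076 0.00803456 0.30501345]
tip [329. 251.]
tip [371. 229.]
tip [350. 263.]
tip [391. 241.]
padmodel [array([303., 272.]), array([346., 235.]), array([351., 301.]), array([394., 263.])]
(336, 210) [ 0.64353761 -0.00220635  0.11264868]
(346, 203) [0.57486656 0.11381842 0.04058623]
(343, 198) [0.65289467 0.00610299 0.14100574]
(340, 195) [ 0.652846   -0.00324899  0.15222393]
[(0.72, [337.0, 208.5])]
```

```bash
python3 -m crank '[-1,0,0,-0.008,0,0,0,-1,0,0,-0.014,0,0,0,-1,0,0,-0.02,0,0,0,-1,0,0,-0.026,0,0,0,-1,0,0,-0.032,0,0,0,-1,0,0,-0.035,0,0,0,-1,0,0,-0.035,0,0,0,-1,0,0,-0.035,0,0,0,-1,0,0,-0.02,0,0,0,-1,0,0,0.02,0,0,0,-1,0,0,0.06,0,0,0,-1,0,0,0.09,0,0,0,-1,0,0,0.09,0,0,0]' && python3 - <<'E'
from h import *
p=bot.get_image("side");save(p,"c.png",(220,120,420,320),3)
for q in("pad_left","pad_right"): print(q,[(round(d["score"],2),np.round(d["centre"]),by_depth(p,d["centre"])) for d in bot.mark_of(p,q)[:2]])
E
```

```text
t: 5.0
ee_pos: [0.6455, 0.009, 0.4008]
eef_rot: [0.999, -0.033, 0.005, 0.0]
wrist_force: [-0.0, 0.3, -0.2]
width: 0.005
grip_force: 0.0
pad_left [(0.96, array([341., 218.]), array([0.64229266, 0.01581923, 0.0837157 ]))]
pad_right [(0.95, array([306., 228.]), array([ 0.64037188, -0.08361912,  0.1120102 ]))]
```

View pics/c.png

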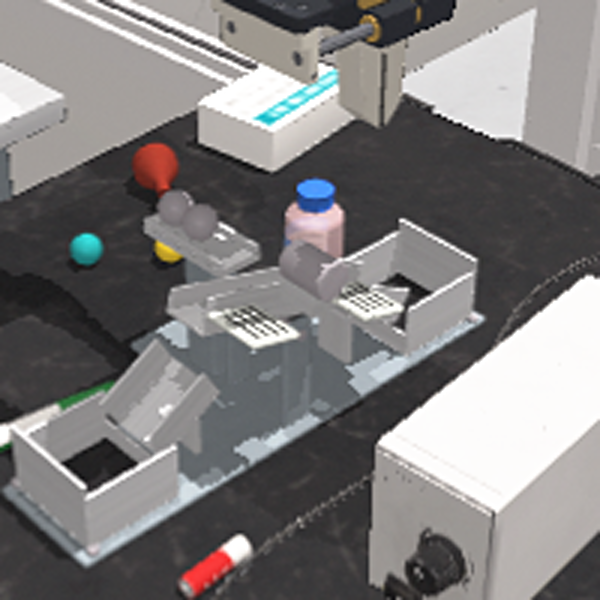

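The gate has rocked over: the right pad is now high at crop (262,325) and the left is low. Both balls are still in the lane at crop (175,208) and (200,222). Next I go behind the lip.

```bash
python3 -m crank '[-1,-0.045,-0.01,0,0,0,0,-1,-0.09,-0.02,0,0,0,0,-1,-0.135,-0.03,0,0,0,0,-1,-0.175,-0.041,0,0,0,0,-1,-0.175,-0.041,-0.02,0,0,0,-1,-0.175,-0.041,-0.06,0,0,0,-1,-0.175,-0.041,-0.09,0,0,0,-1,-0.175,-0.041,-0.1,0,0,0,-1,-0.175,-0.041,-0.1,0,0,0,-1,-0.175,-0.041,-0.1,0,0,0]' && python3 - <<'E'
from h import *
p=bot.get_image("side");save(p,"d.png",(220,120,420,320),3)
print(bot.get_obs()["ee_pos"])
for q in("ball_rear_center","ball_front_center","lane_end","lane_stop"): print(q,[(round(d["score"],2),np.round(d["centre"]),at_z(p,d["centre"],.118 if q[0]=="b" else .107)) for d in bot.mark_of(p,q)[:2]])
E
```

```text
t: 6.15
ee_pos: [0.4705, -0.0321, 0.2953]
eef_rot: [0.999, -0.033, 0.0, 0.0]
wrist_force: [-0.4, 0.5, 0.4]
width: 0.003
grip_force: 0.0
[ 0.4705744  -0.03205625  0.29572668]
ball_rear_center [(0.68, array([281., 189.]), array([ 0.51667006, -0.02810485,  0.118     ])), (0.63, array([248., 202.]), array([ 0.5037171 , -0.10684777,  0.118     ]))]
ball_front_center [(0.63, array([287., 195.]), array([ 0.54110445, -0.03652066,  0.118     ])), (0.49, array([303., 228.]), array([ 0.64275884, -0.09365688,  0.118     ]))]
lane_end [(0.93, array([298., 206.]), array([ 0.57333029, -0.03726859,  0.107     ]))]
lane_stop [(0.69, array([274., 192.]), array([ 0.50137339, -0.03438686,  0.107     ]))]
```

View pics/d.png

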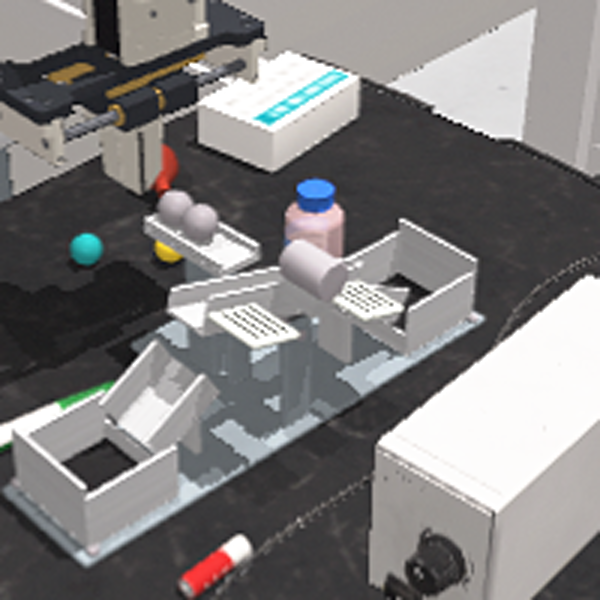

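The shut fingertip stands just behind the lip, level with the balls at crop (175,208) and (202,222). I push slowly until the front ball drops.

```bash
python3 -m crank '[-1,0.008,-0.0005,0,0,0,0,-1,0.014,-0.001,0,0,0,0,-1,0.018,-0.001,0,0,0,0,-1,0.022,-0.0015,0,0,0,0,-1,0.026,-0.002,0,0,0,0,-1,0.03,-0.002,0,0,0,0,-1,0.034,-0.002,0,0,0,0,-1,0.038,-0.0025,0,0,0,0,-1,0.042,-0.003,0,0,0,0,-1,0.046,-0.003,0,0,0,0,-1,0.05,-0.0035,0,0,0,0,-1,0.053,-0.0035,0,0,0,0,-1,0.056,-0.004,0,0,0,0,-1,0.059,-0.004,0,0,0,0,-1,0.062,-0.004,0,0,0,0,-1,0.065,-0.0045,0,0,0,0,-1,0.068,-0.0045,0,0,0,0,-1,0.07,-0.005,0,0,0,0,-1,0.07,-0.005,0,0,0,0,-1,0.07,-0.005,0,0,0,0]' && python3 - <<'E'
from h import *
p=bot.get_image("side");save(p,"e.png",(220,120,420,320),3)
E
```

```text
t: 8.4
ee_pos: [0.54, -0.037, 0.2947]
eef_rot: [0.999, -0.033, -0.0, 0.0]
wrist_force: [-0.4, -0.4, 0.5]
width: 0.007
grip_force: 0.0
```

View pics/e.png

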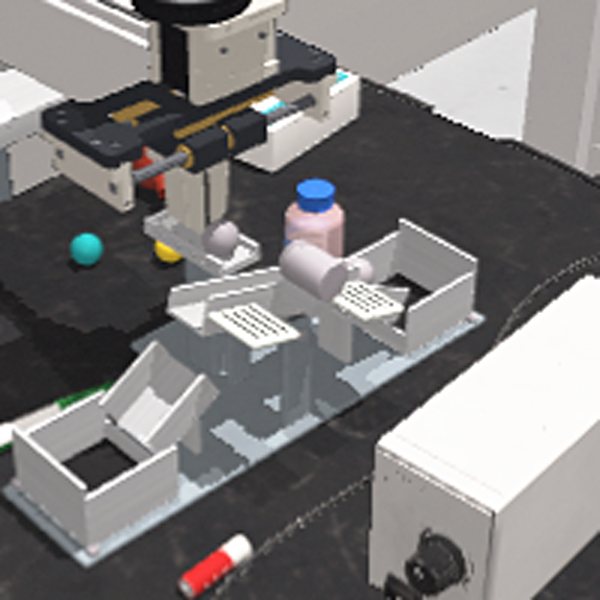

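The front ball has dropped and is rolling left in the trough at crop (360,268). The rear ball is at (222,237) in front of the finger. I keep pushing.

```bash
python3 -m crank '[-1,0,0,0,0,0,0,-1,0,0,0,0,0,0,-1,0,0,0,0,0,0,-1,0.003,0,0,0,0,0,-1,0.006,0,0,0,0,0,-1,0.009,-0.0005,0,0,0,0,-1,0.012,-0.001,0,0,0,0,-1,0.015,-0.001,0,0,0,0,-1,0.018,-0.001,0,0,0,0,-1,0.02,-0.001,0,0,0,0,-1,0.022,-0.0015,0,0,0,0,-1,0.022,-0.0015,0,0,0,0,-1,0.022,-0.0015,0,0,0,0,-1,0.0,0,0,0,0,0,-1,-0.03,0.002,0,0,0,0,-1,-0.07,0.005,0.01,0,0,0,-1,-0.09,0.006,0.05,0,0,0,-1,-0.09,0.006,0.09,0,0,0,-1,-0.09,0.006,0.1,0,0,0,-1,-0.09,0.006,0.1,0,0,0]' && python3 - <<'E'
from h import *
p=bot.get_image("top");q=bot.get_image("side")
a=cv2.resize(p["img"][100:300,230:450,::-1],None,fx=2,fy=2);b=cv2.resize(q["img"][120:320,220:400,::-1],None,fx=2,fy=2)
cv2.imwrite("pics/f.png",np.hstack([a,b]))
E
```

```text
t: 10.45
ee_pos: [0.4502, -0.031, 0.3964]
eef_rot: [0.999, -0.033, 0.002, 0.001]
wrist_force: [0.1, -0.1, 0.1]
width: 0.006
grip_force: 0.0
```

View pics/f.png

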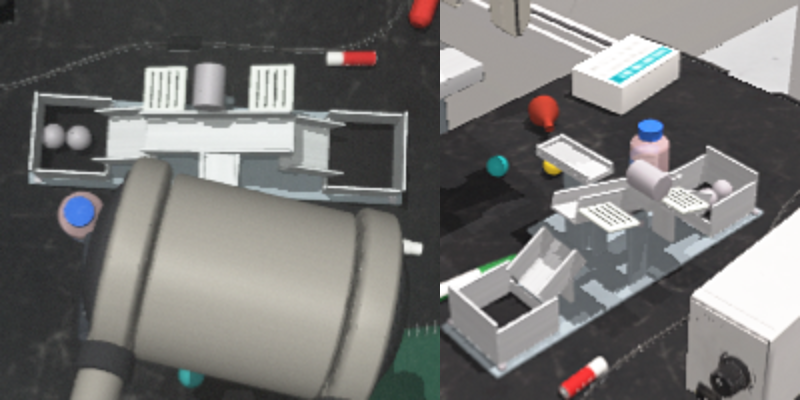

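Both balls lie in the left tray at top crop (52,136) and (78,137). The lane is empty, the robot is clear and the other things are where they were. I let things settle briefly and hand in.

```bash
python3 -m crank '[-1,0,0,0,0,0,0,-1,0,0,0,0,0,0,-1,0,0,0,0,0,0,-1,0,0,0,0,0,0,-1,0,0,0,0,0,0]' && python3 -c "
from h import *
p=bot.get_image('top');print([(d['score'],d['centre'],by_depth(p,d['centre'])) for d in bot.find_in(p,'ball_rear_center')])
print(bot.sign_off())"
```

```text
t: 11.05
ee_pos: [0.4501, -0.031, 0.3945]
eef_rot: [0.999, -0.033, -0.0, -0.0]
wrist_force: [-0.0, -0.3, -0.1]
width: 0.004
grip_force: 0.0
[(0.43, [267.8, 165.8], array([0.61572959, 0.09838367, 0.03523274]))]
the job is handed in; nothing more can be done
None
```

I pressed the raised left pad so the gate rocked over, then pushed both steel balls along the lane; the last picture showed both lying in the left tray with the robot clear, and I handed in at about 11 s.

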